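# Put the staining bench back in its holders

### The job

Put the things that stand among the holders away, each in the holder that fits its foot: the glass staining jar squarely in the rectangular holder and the little brown oil bottle in the small ring. First stand the wide steel beaker in the large ring, and only after that nest the narrow steel beaker inside it, all the way down. Everything must end upright, fully down in its holder and let go; never tip the staining jar or the oil bottle over, and leave the sample cup and the foil sachet where they are.

Things in the scene. Friction and masses are not known exactly. Their poses are not given: they have to be found in the camera images.
- wide_beaker_center (a point): Short wide open steel beaker, the larger one across: 61 mm across the rim, straight-sided over its top 20 mm, tapering below to 52 mm at the foot, 55 mm high, wall 2.5 mm, floor 4 mm thick. The mouth is 56 mm across and the inside 47 mm at the floor. This point lies on its axis half-way up (27.5 mm over its underside); z up the axis. Loose, 0.09 to 0.14 kg.
- narrow_beaker_center (a point): Tall narrow open steel beaker: 46 mm across the rim, straight-sided over its top 37 mm, tapering below to 34 mm at the foot, 95 mm high. This point lies on its axis half-way up (47.5 mm over its underside); z up the axis. Nested home in the wide beaker its foot stands on the inside floor of the wide beaker, its rim 44 mm above the wide beaker's rim. Loose, 0.08 to 0.13 kg.
- staining_jar_center (a point): Glass staining jar with a rectangular body, purple inside, its glass lid fixed on: foot 46 x 56 mm (x by y), body 44 mm wide in x, lid 48 x 58 mm from 89 mm to 112 mm above the underside, 112 mm high. This point lies in its middle half-way up (56 mm over its underside); y runs along the long side, z up. Grasp across x (the 48 mm lid or the 44 mm body). Loose, 0.11 to 0.18 kg. (A like jar far back on the left, beyond reach, is not part of the job.)
- oil_bottle_center (a point): Small round brown bottle with a black cap: body 29 mm across up to 58 mm, cap 22 mm across above that, 78 mm high. This point lies on its axis half-way up (39 mm over its underside); z up. The cap does not turn. Loose, 0.04 to 0.065 kg.
- wide_ring_seat (a point): Large round grey holder fixed on the worktop: a ring 62 mm across inside, 72 mm outside, on a flange 84 mm across, its rim 13 mm above the worktop. This point is the centre of its inner floor, 3 mm above the worktop; z up.
- small_ring_seat (a point): Small round grey holder fixed on the worktop: a ring 38 mm across inside, 48 mm outside, on a flange 60 mm across, its rim 13 mm above the worktop. This point is the centre of its inner floor, 3 mm above the worktop; z up.
- rect_holder_seat (a point): Rectangular grey holder fixed on the worktop: an open shallow tray 56 x 66 mm inside (x by y), 66 x 76 mm outside, its rim 13 mm above the worktop. This point is the centre of its inner floor, 5 mm above the worktop; y runs along its long side, z up. The jar fits with its long side along the tray's, either way round.
- sample_cup_center (a point): Clear sample cup with a red lid, 47 mm across, 66 mm high, standing near the work; not to be moved. This point is its middle, 33 mm over its underside.
- foil_sachet: Small flat whitish-silver foil sachet 35 x 57 x 6 mm (x by y by z) lying flat on the worktop; not to be moved. Origin in the centre of its underside.
There are look-alikes about, which are no part of the job. What is shaped like the part that bears oil_bottle_center but blue or purple is not meant.

How it is judged:
On the way, in this order (a step that is already met when the one before it is completed fails the run):
1. the wide beaker stands in the large ring, with the narrow beaker not yet in it (horizontal distance between wide_beaker_center and wide_ring_seat below 0.01 m and z of wide_beaker_center in the frame of wide_ring_seat between 0.022 and 0.032 m and angle between wide_beaker_center's own z axis and vertical below 0.12 rad and not (horizontal distance between narrow_beaker_center and wide_beaker_center below 0.01 m and z of narrow_beaker_center in the frame of wide_beaker_center between 0.019 and 0.029 m and angle between narrow_beaker_center's own z axis and vertical below 0.12 rad)), for 0.2 s.
2. after that, the narrow beaker is nested fully down in the wide beaker, which still stands in the large ring (horizontal distance between wide_beaker_center and wide_ring_seat below 0.01 m and z of wide_beaker_center in the frame of wide_ring_seat between 0.022 and 0.032 m and angle between each of wide_beaker_center, narrow_beaker_center's own z axis and vertical below 0.12 rad and horizontal distance between narrow_beaker_center and wide_beaker_center below 0.01 m and z of narrow_beaker_center in the frame of wide_beaker_center between 0.019 and 0.029 m), for 0.2 s.
At the end, for the whole second after the job is handed in: Wide beaker in the large ring, narrow beaker on the wide one's inner floor, jar in the rectangular holder (long sides within 0.3 rad), oil bottle in the small ring: each within 10 mm of the centre, down on its floor within 5 mm, upright within 0.12 rad (all of step 2 and horizontal distance between staining_jar_center and rect_holder_seat below 0.01 m and z of staining_jar_center in the frame of rect_holder_seat between 0.051 and 0.061 m and angle between each of staining_jar_center, oil_bottle_center's own z axis and vertical below 0.12 rad and angle between the y axis of staining_jar_center and the y axis of rect_holder_seat, either way round below 0.3 rad and horizontal distance between oil_bottle_center and small_ring_seat below 0.01 m and z of oil_bottle_center in the frame of small_ring_seat between 0.034 and 0.044 m); the robot touches nothing.
It fails at once if the sample cup is moved by more than 25 mm or knocked over (distance of sample_cup_center from where it was at the start of the episode above 0.025 m or angle between sample_cup_center's own z axis and vertical above 0.6 rad).
It fails at once if the foil sachet is moved by more than 25 mm (distance of foil_sachet from where it was at the start of the episode above 0.025 m).
It fails at once if the staining jar or the oil bottle is tipped over (more than 0.7 rad) (angle between any of staining_jar_center, oil_bottle_center's own z axis and vertical above 0.7 rad).
It also fails if it takes over 96 s, if anything falls off the work surface, if the arm or the gripper's body presses on something with over 40 N, if the wrist force passes 120 N, or if a joint passes its speed limit or range.

### The arm

A 6-joint arm with a two-finger parallel gripper is mounted at the origin on a cart in front of the work surface, level with it; the furniture and walls round the work are solid. World frame = base frame: x ahead of the robot, y to its left, z up, the work surface at z = 0. Lengths are in m, angles in rad, forces in N, time in s.
With the tool pointing down it reaches from about 0.3 to 1 m from the base axis. Payload 5.1 kg.
Tool frame: the origin (TCP) lies midway between the tips of the shut fingers; the grasp point (between the pads) lies 19 mm behind it; z points along the fingers, y is the line along which they close (so a half turn about z gives the same grasp; the last joint's range is limited). The gripper opens to 95 mm and grips with 3 to 60 N. Pads are 20 mm wide; open, the fingers measure 119 mm over their backs; the gripper's body (75 mm by 180 mm) begins 59 mm behind the grasp point.
Start: joints at [-1.43, 0.124, 1.65, -0, 1.367, -0.083], TCP at [0.144, -0.634, 0.215] pointing down, gripper open.
Joint ranges: [-2.61, 2.61], [-1.02, 2.33], [0.03, 2.71], [-1.35, 4.49], [0.32, 2.68], [-2.91, 2.91]. Speed limits (rad/s): [2.57, 2.57, 3.14, 3.14, 3.14, 3.14].

### API

Orientations are given as a unit quaternion [w, x, y, z].
In Python, from station import bot, eyes gives the robot as it stands. The module is installed in compiled form; this text tells all that it offers.
- The arm moves only by the shell command python3 -m inch 'ROWS' [OPENING]. ROWS is text: rows parted by semicolons, each of 6 numbers parted by spaces: the shift along the tool's x, y, z each as a share of 0.75 m, from -1 to 1, then the turn, a rotation vector about the tool's x, y, z each as a share of 90 degrees, from -1 to 1. A call has 1 to 10 rows; each row is the pose to reach, as a shift and turn from the pose commanded when the call began, along the tool's axes at that moment; what a row does not reach only later rows make up. A row lasts 1/10 s, in which the tool goes at most 50 mm and 8.59 degrees, less where a joint would pass 70% of its speed; a pose out of reach is approached as far as the arm can. A call with a number of a shift or a turn outside -1 to 1 is refused whole. A call with a gripper value outside its range is refused whole. OPENING is the opening, from -1 (shut) to 1 (fully open), so that 0 is half open, set as the call begins (- or left out, the last holds). The fingers move at their own pace and stop on an object; the grip force is fixed at half the most. Time passes only in rows, so rows that repeat a pose let the fingers close. It gives the time, the measured TCP pose, the force, the opening and the grip force at its end, in the units of the state.
- bot.state(): the state, without advancing time (a new reading comes with each control period).
- eyes.snapshot(name): name is "scene" or "top" or "wrist"; returns (picture, depth): 480x640x3 uint8, red, green, blue; 480x640 float32, m along the optical axis (not along the pixel's ray), 0 where there is no reading.
- eyes.calibration(name): a dict with "fx", "fy", "cx", "cy" (pixels), "rvec" (rotation vector, rad) and "tvec" (3), from world to camera coordinates, as OpenCV has them. Camera axes: x right, y down, z forward; pixel columns grow to the right and rows downward; lengths in m; the calibration is good to about 2 mm. A picture is of the moment at which its call begins: read the wrist's pose just before it. calibration takes no time and is no camera call; for the wrist camera it gives the pose at the moment of the call.
- bot.sign_off(): hands the job in; it is judged then, once.
The state is a dict: "t": time; "qpos": joint angles; "dq": joint speeds; "joint_torque": joint torques, N m; "tool_pos": TCP position; "tool_rot": TCP orientation; "force": force on the tool from outside, world axes, zero at the start; "wrist_torque": the same for the moment, N m; "grip_width": finger opening in m; "grip_force": force on a finger pad.
Only numpy, scipy, OpenCV 4.12 (cv2) and the standard library are available. Lean on these libraries where they do the work, as an engineer would, in place of code of your own. Each camera call takes 0.05 s, during which the arm holds its last target. There are 200 camera calls.

## Working session

There is one attempt and no reset: what is moved stays moved. The work goes in short steps, Python scripts to look and compute and a shell command to move; the robot and the scene stay as the last step left them, time stands still between calls to the robot, and variables do not carry over. Pictures are saved under pics/ and viewed, at most 14 in all, crops included, and the job is handed in when it is done.

```bash
mkdir -p pics; ls; python3 - <<'E'
from station import bot,eyes
import cv2,numpy as np
s=bot.state();print(s)
for n in("scene","top"):
    p,d=eyes.snapshot(n);cv2.imwrite(f"pics/{n}0.png",p[:,:,::-1]);np.savez(f"{n}0.npz",p=p,d=d)
    c=eyes.calibration(n);print(n,c, (d>0).mean(), -cv2.Rodrigues(np.array(c['rvec']))[0].T@np.array(c['tvec']).ravel())
E
```

```text
pics
{'t': 0.0, 'qpos': array([-1.42959299e+00,  1.24508513e-01,  1.65165190e+00,  1.41270788e-05,
        1.36748438e+00, -8.25642860e-02]), 'dq': array([-0.00138739,  0.00114108,  0.00072738, -0.00098551, -0.00105473,
       -0.00057509]), 'joint_torque': array([-2.26245138e-03, -4.17599094e+01, -3.59937823e+01,  7.73061463e-02,
        4.94441483e-02, -1.94442950e-04]), 'tool_pos': array([ 0.14414736, -0.63316829,  0.2133979 ]), 'tool_rot': array([-1.02582810e-03,  9.93747170e-01,  1.11649045e-01, -2.31658519e-05]), 'force': array([-0.01087952,  0.64356557, -0.97131476]), 'wrist_torque': array([ 0.00102883,  0.05257788, -0.06401581]), 'grip_force': 0.0, 'grip_width': 0.09515151749983304}
scene {'fx': 532.7629214445598, 'fy': 532.7629214445598, 'cx': 322.3896784593027, 'cy': 247.63089136813434, 'rvec': array([ 1.28739463, -2.24378083,  0.91376996]), 'tvec': array([0.50423262, 0.25051468, 0.69613383])} 0.9960221354166666 [-0.02593591  0.58369114  0.6784117 ]
top {'fx': 593.9659363449957, 'fy': 593.9659363449957, 'cx': 317.7453278200951, 'cy': 233.08972323594546, 'rvec': array([ 2.17885608, -2.13310561,  0.10968365]), 'tvec': array([0.28968396, 0.5135694 , 0.8978844 ])} 0.995751953125 [0.40103777 0.28720184 0.95422771]
```

View pics/scene0.png

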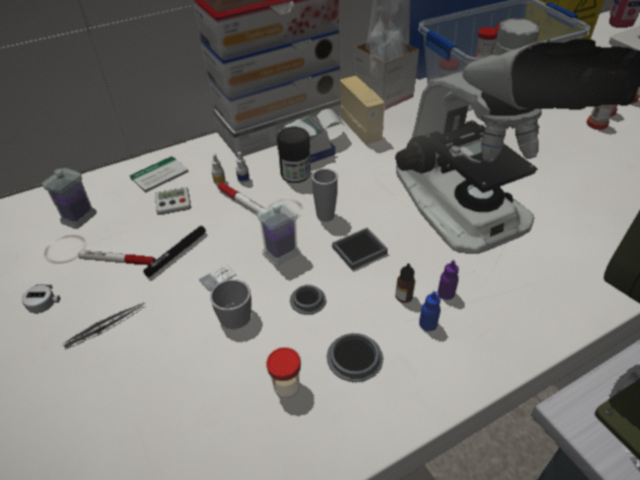

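View pics/top0.png

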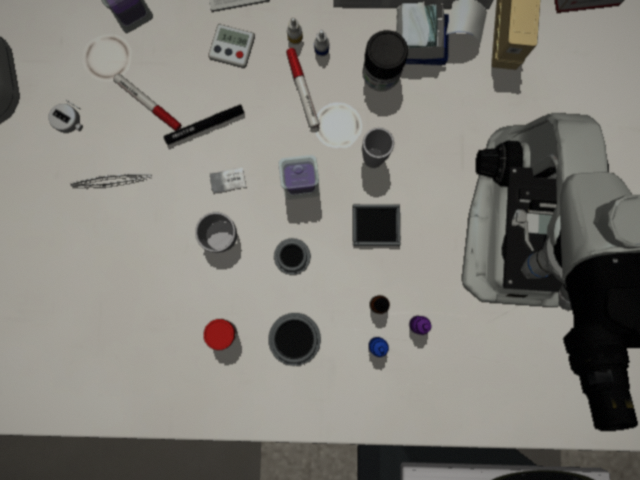

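The scene view shows the layout. In the top view, by pixel:
- Wide beaker (217,232), narrow beaker (377,146), jar (299,175), brown bottle (379,304)
- Large ring (294,339), small ring (291,255), tray (376,225)
- Not to be moved: red cup (220,334) and sachet (228,180)
- Blue and purple look-alike bottles (378,347) and (420,325)

```bash
cat > h.py <<'E'
import numpy as np,cv2
from station import bot,eyes
def cloud(n,d,c=None):
    c=c or eyes.calibration(n);R=cv2.Rodrigues(np.array(c['rvec']))[0];t=np.array(c['tvec']).ravel()
    v,u=np.mgrid[0:480,0:640]
    P=np.stack([(u-c['cx'])/c['fx']*d,(v-c['cy'])/c['fy']*d,d],-1)
    return (P-t)@R
def ray(n,u,v,z,c=None):
    c=c or eyes.calibration(n);R=cv2.Rodrigues(np.array(c['rvec']))[0];t=np.array(c['tvec']).ravel()
    o=-R.T@t;w=R.T@np.array([(u-c['cx'])/c['fx'],(v-c['cy'])/c['fy'],1]);return o+w*(z-o[2])/w[2]
def band(W,box,lo,hi):
    u0,v0,u1,v1=box;Q=W[v0:v1,u0:u1].reshape(-1,3);Q=Q[(Q[:,2]>lo)&(Q[:,2]<hi)];return Q
def circ(Q):
    (x,y),r=cv2.minEnclosingCircle(Q[:,:2].astype(np.float32)*1000);return np.round([x,y,2*r],1),len(Q)
def rect(Q):
    return cv2.minAreaRect(Q[:,:2].astype(np.float32)*1000),len(Q)
E
python3 - <<'E'
from h import *
for n,B in (("top",dict(wide=(190,205,245,262),narrow=(355,120,400,172),jar=(275,150,325,200),bottle=(364,288,396,322),ringL=(265,310,325,370),ringS=(270,235,312,276),tray=(345,198,408,252),cup=(198,312,242,360))),):
    f=np.load(n+"0.npz");W=cloud(n,f['d'])
    print('table z',np.median(W[400:430,100:200,2]))
    for k,b in B.items():
        u0,v0,u1,v1=b;z=W[v0:v1,u0:u1,2].ravel();print(k,'zmax',np.percentile(z,[1,50,90,99]).round(4))
        h={'wide':(.048,.06),'narrow':(.085,.1),'jar':(.095,.125),'bottle':(.07,.09),'ringL':(.009,.02),'ringS':(.009,.02),'tray':(.009,.02),'cup':(.058,.075)}[k]
        Q=band(W,b,*h)
        if len(Q)>4:print('   ',circ(Q), rect(Q) if k in('jar','tray') else '', 'mean',Q.mean(0).round(4))
E
```

```text
table z -0.00011896978417975896
wide zmax [-0.0041  0.0015  0.048   0.0575]
    (array([503.2, 457.8,  62.1]), 303)  mean [0.5037 0.4585 0.0547]
narrow zmax [-0.0039  0.0016  0.091   0.0972]
    (array([636.5, 213.4,  47.4]), 279)  mean [0.6368 0.2132 0.0936]
jar zmax [-0.0037  0.0638  0.0971  0.1121]
    (array([591.3, 330. ,  65.3]), 690) (((590.926513671875, 330.33990478515625), (46.31990432739258, 55.541908264160156), 7.8113508224487305), 690) mean [0.5905 0.3302 0.0983]
bottle zmax [-0.0044  0.0006  0.0635  0.0778]
    (array([398.1, 203.4,   6.5]), 19)  mean [0.3982 0.2036 0.0764]
ringL zmax [-0.0035  0.0021  0.0111  0.0156]
    (array([341.3, 334.9,  71.7]), 432)  mean [0.3412 0.3353 0.0124]
ringS zmax [-0.0037  0.0022  0.0118  0.0153]
    (array([472.4, 342.2,  47.8]), 255)  mean [0.4724 0.3421 0.0125]
tray zmax [-0.0038  0.0035  0.0117  0.0155]
    (array([525.3, 207.9,  97.4]), 505) (((524.63720703125, 207.8959503173828), (65.02592468261719, 74.15323638916016), 0.983279824256897), 505) mean [0.5232 0.2084 0.0124]
cup zmax [-0.0037  0.0013  0.0659  0.0683]
    (array([349.2, 444.4,  47.2]), 791)  mean [0.3493 0.4439 0.0647]
```

```bash
python3 - <<'E'
from h import *
f=np.load("top0.npz");W=cloud("top",f['d']);M=W[60:460,440:640].reshape(-1,3);M=M[M[:,2]>.05]
g=np.load("scene0.npz");S=cloud("scene",g['d'])
for X in(M,S[0:250,390:640].reshape(-1,3)):
    for lo in(.05,.2,.3,.4):
        Q=X[(X[:,2]>lo)&(X[:,0]<.9)];print(lo,len(Q),np.percentile(Q,1,axis=0).round(2) if len(Q) else'',np.percentile(Q,99,axis=0).round(2)if len(Q) else'')
for n,W,b,lo,hi in(("top",W,(364,288,396,322),.03,.09),("scene",S,(395,262,416,304),.03,.09),("scene",S,(255,195,302,260),.091,.12),("scene",S,(255,195,302,260),.02,.085),("top",W,(275,150,325,200),.104,.12)):
    Q=band(W,b,lo,hi);print(n,circ(Q),rect(Q))
# colour of jar lid top in top view & bottle cap by rays
p=f['p'].astype(int)
sub=p[285:325,362:398];m=(sub.sum(2)<150);v,u=np.nonzero(m);print('dark cap',u.mean()+362,v.mean()+285,len(u),ray("top",u.mean()+362,v.mean()+285,.06))
sub=p[145:205,270:330];m=(sub[...,2]-sub[...,1]>18).astype(np.uint8);r=cv2.minAreaRect(np.argwhere(m)[:,::-1].astype(np.float32));print('jar purple px',r)
sc=cv2.resize(f['p'][120:330,180:440,::-1],None,fx=3,fy=2.8,interpolation=cv2.INTER_CUBIC);cv2.imwrite("pics/topcrop.png",cv2.resize(f['p'][130:210,260:400,::-1],None,fx=5,fy=5,interpolation=cv2.INTER_CUBIC))
E
```

```text
0.05 30854 [ 0.29 -0.05  0.06] [0.66 0.17 0.65]
0.2 22100 [ 0.29 -0.05  0.2 ] [0.64 0.29 0.95]
0.3 15614 [ 0.29 -0.03  0.3 ] [0.53 0.29 0.95]
0.4 309 [0.4  0.29 0.95] [0.4  0.29 0.95]
0.05 29137 [ 0.17 -0.75  0.05] [0.9  0.09 0.38]
0.2 15437 [-0.03 -0.07  0.2 ] [0.61 0.58 0.68]
0.3 10072 [-0.03 -0.07  0.3 ] [0.51 0.58 0.68]
0.4 247 [-0.03  0.58  0.68] [-0.03  0.58  0.68]
top (array([398.5, 203.5,  29. ]), 288) (((397.8128356933594, 203.4967041015625), (27.272294998168945, 28.61635398864746), 1.2074817419052124), 288)
scene (array([396.4, 201.1,  29.1]), 410) (((395.8236389160156, 202.8369598388672), (28.388813018798828, 23.64134407043457), 27.012561798095703), 410)
scene (array([589.8, 327.6,  66.7]), 706) (((589.9492797851562, 327.5578308105469), (50.24481201171875, 57.96467590332031), 9.225821495056152), 706)
scene (array([641.4, 331.2, 154.1]), 912) (((640.7647705078125, 332.04974365234375), (148.05755615234375, 54.85746765136719), 5.672325134277344), 912)
top (array([590.3, 330.4,  15.3]), 79) (((590.8858642578125, 330.0855407714844), (14.55698299407959, 11.897223472595215), 87.99706268310547), 79)
dark cap 379.2193308550186 304.5910780669145 269 [0.39844708 0.20597789 0.06      ]
jar purple px ((29.073169708251953, 30.658538818359375), (22.0863094329834, 29.1539249420166), 83.6598129272461)
```

View pics/topcrop.png

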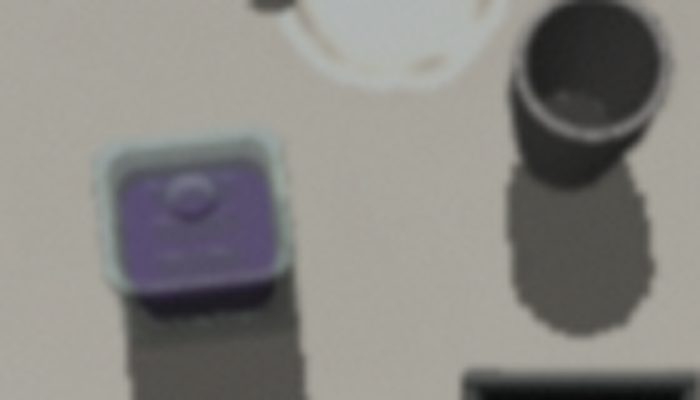

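The crop shows the jar lid centre at about (195,215) in crop pixels. It is turned a few degrees, which agrees with the depth fit of about 7.5°. The microscope is under 0.4 m high, so I'll lift to about 0.62 m and turn before crossing it.

```bash
cat >> h.py <<'E'
from scipy.spatial.transform import Rotation as Ro
def go(x,y,z,yc=0.):
    "rows shares to TCP x,y,z tool down, closing axis (tool y) at world angle yc deg"
    s=bot.state();q=s['tool_rot'];R=Ro.from_quat([q[1],q[2],q[3],q[0]])
    a=np.radians(yc);Y=np.array([np.cos(a),np.sin(a),0]);Z=np.array([0,0,-1.]);T=Ro.from_matrix(np.stack([np.cross(Y,Z),Y,Z],1))
    d=R.inv().apply(np.array([x,y,z])-s['tool_pos'])/.75;r=(R.inv()*T).as_rotvec(degrees=True)/90
    print(np.round(d,4),np.round(r,4),'t',round(s['t'],2),'rows',max(np.linalg.norm(d)*15,np.linalg.norm(r)*90/8.59).round(1),'q',s['qpos'].round(2))
E
python3 -m inch '0 0 -0.53 0 0 -0.858;0 0 -0.53 0 0 -0.858;0 0 -0.53 0 0 -0.858;0 0 -0.53 0 0 -0.858;0 0 -0.53 0 0 -0.858;0 0 -0.53 0 0 -0.858;0 0 -0.53 0 0 -0.858;0 0 -0.53 0 0 -0.858;0 0 -0.53 0 0 -0.858;0 0 -0.53 0 0 -0.858' 1
python3 -c "
from h import *
go(.40,.30,.60);go(.503,.458,.2)"
```

```text
t: 1.1
tool_pos: [0.1443, -0.6339, 0.614]
tool_rot: [0.001, 0.707, 0.707, -0.001]
force: [-0.7, -0.5, -0.5]
grip_width: 0.095
grip_force: 0.0
[1.2451 0.3416 0.0147] [0.0003 0.0021 0.0003] t 1.1 rows 19.4 q [-1.43  0.18  0.93  0.    2.03 -1.43]
[1.4575 0.4787 0.5473] [0.0003 0.0021 0.0003] t 1.1 rows 24.4 q [-1.43  0.18  0.93  0.    2.03 -1.43]
```

```bash

python3 -m inch '0.64 0.28 0 0 0 0;0.64 0.28 0 0 0 0;0.64 0.28 0 0 0 0;0.64 0.28 0 0 0 0;0.64 0.28 0 0 0 0;0.64 0.28 0 0 0 0;0.64 0.28 0 0 0 0;0.64 0.28 0 0 0 0;0.64 0.28 0 0 0 0;0.64 0.28 0 0 0 0'
python3 -m inch '0.64 0.1 0 0 0 0;0.64 0.1 0 0 0 0;0.64 0.1 0 0 0 0;0.64 0.1 0 0 0 0;0.64 0.1 0 0 0 0;0.64 0.1 0 0 0 0;0.64 0.1 0 0 0 0;0.64 0.1 0 0 0 0;0.64 0.1 0 0 0 0;0.64 0.1 0 0 0 0'
python3 -c "
from h import *
go(.503,.458,.15)"
```

```text
t: 2.1
tool_pos: [0.3446, -0.1737, 0.6098]
tool_rot: [-0.002, 0.708, 0.706, -0.0]
force: [1.8, -0.1, -0.1]
grip_width: 0.0951
grip_force: 0.0
t: 3.1
tool_pos: [0.4188, 0.3076, 0.6086]
tool_rot: [-0.001, 0.707, 0.707, -0.003]
force: [0.1, -0.2, -0.8]
grip_width: 0.0954
grip_force: 0.0
[0.2022 0.1151 0.6104] [-0.0031  0.0016 -0.0004] t 3.1 rows 9.8 q [ 0.53 -0.12  1.24  0.    2.03  0.53]
```

```bash

python3 -m inch '0.202 0.115 0.61 0 0 0;0.202 0.115 0.61 0 0 0;0.202 0.115 0.61 0 0 0;0.202 0.115 0.61 0 0 0;0.202 0.115 0.61 0 0 0;0.202 0.115 0.61 0 0 0;0.202 0.115 0.61 0 0 0;0.202 0.115 0.61 0 0 0;0.202 0.115 0.61 0 0 0;0.202 0.115 0.61 0 0 0'
python3 - <<'E'
from h import *
c=eyes.calibration("wrist");p,d=eyes.snapshot("wrist");cv2.imwrite("pics/w1.png",p[:,:,::-1]);W=cloud("wrist",d,c);Q=W.reshape(-1,3);Q=Q[(Q[:,2]>.045)&(Q[:,2]<.062)&(abs(Q[:,0]-.503)<.06)&(abs(Q[:,1]-.458)<.06)]
print(circ(Q));go(.503,.458,.026)
E
```

```text
t: 4.1
tool_pos: [0.5027, 0.4548, 0.1481]
tool_rot: [-0.0, 0.708, 0.706, -0.004]
force: [-0.3, 0.1, 1.3]
grip_width: 0.0953
grip_force: 0.0
(array([503.3, 455. ,  62.1]), 1424)
[0.0073 0.0055 0.1525] [-0.0089  0.0065 -0.0014] t 4.15 rows 2.3 q [0.66 0.24 1.64 0.   1.27 0.66]
```

View pics/w1.png

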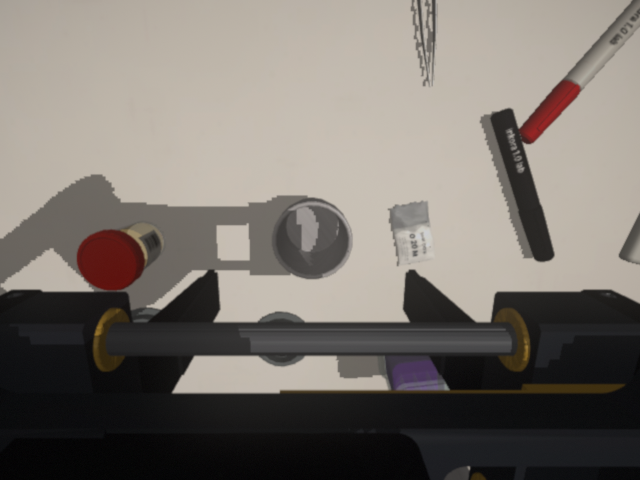

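Wide beaker: the wrist view shows it midway between the fingers at (313,238), and the wrist measurement agrees with the top view to within 3 mm. Descending and gripping.

```bash

python3 -m inch '0.003 0 0.06 0 0 0;0.003 0 0.11 0 0 0;0.003 0 0.15 0 0 0;0.003 0 0.163 0 0 0;0.003 0 0.163 0 0 0;0.003 0 0.163 0 0 0' 1
python3 -m inch '0.003 0 0 0 0 0;0 0 0 0 0 0;0 0 0 0 0 0;0 0 0 0 0 0;0 0 0 0 0 0;0 0 0 0 0 0;0 0 0 0 0 0;0 0 0 0 0 0' -1
```

```text
t: 4.75
tool_pos: [0.5057, 0.4587, 0.034]
tool_rot: [0.0, 0.707, 0.707, 0.001]
force: [1.0, 0.7, 0.6]
grip_width: 0.0948
grip_force: 0.0
t: 5.55
tool_pos: [0.5049, 0.4584, 0.0327]
tool_rot: [-0.0, 0.707, 0.707, -0.0]
force: [-2.4, -2.0, 2.9]
grip_width: 0.0593
grip_force: 30.0
```

```bash

python3 -m inch '0 0 -0.05 0 0 0;0 0 -0.1 0 0 0;0 0 -0.15 0 0 0;0 0 -0.16 0 0 0;0 0 -0.16 0 0 0;0 0 -0.16 0 0 0'
python3 - <<'E'
from h import *
for i in range(3):
    s=bot.state();print(s['tool_pos'].round(4),s['grip_width'].round(4),s['qpos'].round(4))
    c=eyes.calibration("wrist");p,d=eyes.snapshot("wrist")
cv2.imwrite("pics/w2.png",p[:,:,::-1]);W=cloud("wrist",d,c);Q=W.reshape(-1,3);s=bot.state()['tool_pos']
m=(abs(Q[:,0]-s[0])<.06)&(abs(Q[:,1]-s[1])<.06);print(np.percentile(Q[m&(abs(Q[:,0]-s[0])<.02),2],[50,90,95]))
go(.341,.335,.152)
p,d=eyes.snapshot("top");W=cloud("top",d);Q=band(W,(280,320,310,360),.001,.02);R_=band(W,(265,310,325,370),.009,.02);print(circ(R_))
E
```

```text
t: 6.15
tool_pos: [0.5041, 0.4575, 0.1499]
tool_rot: [-0.0, 0.707, 0.707, -0.002]
force: [0.5, 0.3, -2.4]
grip_width: 0.0596
grip_force: 30.0Traceback (most recent call last):
  File "<stdin>", line 3, in <module>
AttributeError: 'float' object has no attribute 'round'
```

```bash

python3 - <<'E'
from h import *
for i in range(3):
    s=bot.state();print(s['tool_pos'].round(4),s['qpos'].round(4))
    c=eyes.calibration("wrist");p,d=eyes.snapshot("wrist")
cv2.imwrite("pics/w2.png",p[:,:,::-1]);W=cloud("wrist",d,c);Q=W[150:330,230:400].reshape(-1,3)
s=bot.state()['tool_pos'];m=(abs(Q[:,0]-s[0])<.05)&(abs(Q[:,1]-s[1])<.05)&(Q[:,2]>.08);Q=Q[m];print(len(Q),Q.min(0),Q.max(0))
go(.341,.335,.152)
E
```

```text
[0.5041 0.4575 0.1499] [ 6.5820e-01  2.3700e-01  1.6325e+00 -1.0000e-04  1.2755e+00  6.5740e-01]
[0.5038 0.4573 0.1491] [ 6.5820e-01  2.3760e-01  1.6331e+00 -1.0000e-04  1.2757e+00  6.5750e-01]
[0.5038 0.4572 0.149 ] [ 6.5820e-01  2.3770e-01  1.6332e+00 -1.0000e-04  1.2758e+00  6.5750e-01]
12441 [0.46741966 0.42803157 0.11736132] [0.54190267 0.48787842 0.24371834]
[-0.163  -0.2173 -0.0025] [-0.0024  0.0019  0.0005] t 6.3 rows 4.1 q [ 0.66  0.24  1.63 -0.    1.28  0.66]
```

View pics/w2.png

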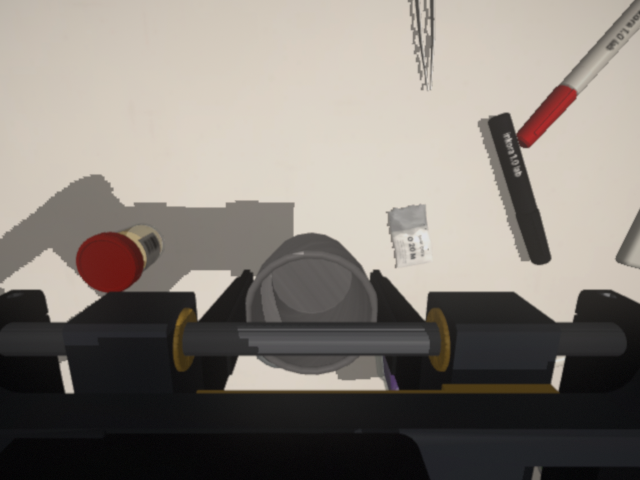

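Beaker held straight, rim centred near (312,310). Carrying it over the large ring.

```bash

python3 -m inch '-0.163 -0.217 0 0 0 0;-0.163 -0.217 0 0 0 0;-0.163 -0.217 0 0 0 0;-0.163 -0.217 0 0 0 0;-0.163 -0.217 0 0 0 0;-0.163 -0.217 0 0 0 0;-0.163 -0.217 0 0 0 0;-0.163 -0.217 0 0 0 0;-0.163 -0.217 0 0 0 0'
python3 - <<'E'
from h import *
p,d=eyes.snapshot("top");go(.341,.335,.152);W=cloud("top",d);Q=W[200:440,200:400].reshape(-1,3);cv2.imwrite("pics/t3.png",p[:,:,::-1])
go(.341,.335,.152)
E
```

```text
t: 7.2
tool_pos: [0.3434, 0.3366, 0.1526]
tool_rot: [0.0, 0.707, 0.707, 0.0]
force: [-0.1, -0.3, -1.4]
grip_width: 0.0593
grip_force: 30.0
[-0.002  -0.003   0.0007] [-0.0001  0.      0.0004] t 7.25 rows 0.1 q [ 0.66 -0.21  2.08  0.    1.27  0.66]
[-0.002  -0.003   0.0007] [-0.0001  0.      0.0004] t 7.25 rows 0.1 q [ 0.66 -0.21  2.08  0.    1.27  0.66]
```

```bash

python3 -m inch '-0.001 -0.003 0.06 0 0 0;-0.001 -0.003 0.11 0 0 0;-0.001 -0.003 0.135 0 0 0;-0.001 -0.003 0.148 0 0 0;-0.001 -0.003 0.155 0 0 0;-0.001 -0.003 0.157 0 0 0;-0.001 -0.003 0.157 0 0 0;-0.001 -0.003 0.157 0 0 0'
```

```text
t: 8.05
tool_pos: [0.341, 0.3358, 0.0357]
tool_rot: [0.0, 0.707, 0.707, 0.001]
force: [-0.5, -0.4, -2.5]
grip_width: 0.0594
grip_force: 30.0
```

```bash

python3 -m inch '0 0 0.002 0 0 0;0 0 0.002 0 0 0;0 0 0.002 0 0 0;0 0 0.002 0 0 0;0 0 0.002 0 0 0' 1
python3 -m inch '0 0 -0.06 0 0 0;0 0 -0.12 0 0 0;0 0 -0.18 0 0 0;0 0 -0.2 0 0 0;0 0 -0.2 0 0 0;0 0 -0.2 0 0 0'
python3 - <<'E'
from h import *
c=eyes.calibration("wrist");p,d=eyes.snapshot("wrist");W=cloud("wrist",d,c).reshape(-1,3)
m=(np.hypot(W[:,0]-.341,W[:,1]-.335)<.045);Q=W[m&(W[:,2]>.045)&(W[:,2]<.07)];print('rim',circ(Q),np.median(Q[:,2]),np.percentile(Q[:,2],95))
m=(np.hypot(W[:,0]-.341,W[:,1]-.335)<.015);print('floor',np.median(W[m,2]))
Q=W[(np.hypot(W[:,0]-.341,W[:,1]-.335)<.05)&(W[:,2]>.009)&(W[:,2]<.018)];print('ring',circ(Q))
go(.341,.335,.3);go(.6365,.2133,.25)
E
```

```text
t: 8.55
tool_pos: [0.3402, 0.3352, 0.0333]
tool_rot: [0.0, 0.707, 0.707, 0.0]
force: [0.6, -0.5, -0.6]
grip_width: 0.0925
grip_force: 0.0
t: 9.15
tool_pos: [0.3395, 0.3347, 0.1816]
tool_rot: [-0.0, 0.707, 0.707, -0.001]
force: [-0.6, 0.3, -0.2]
grip_width: 0.0955
grip_force: 0.0
rim (array([342. , 332.8,  62.1]), 1227) 0.05835563396679059 0.059863771798852494
floor 0.007225499967477239
ring (array([341.3, 333.3,  71.2]), 839)
[ 0.0005  0.002  -0.1592] [-0.002   0.0016  0.0005] t 9.2 rows 2.4 q [ 0.67 -0.25  2.06 -0.    1.33  0.66]
[-0.1619  0.3961 -0.0934] [-0.002   0.0016  0.0005] t 9.2 rows 6.6 q [ 0.67 -0.25  2.06 -0.    1.33  0.66]
```

Seated: rim at 58 mm, floor at 7 mm, concentric with the ring within 1 mm. Next is the narrow beaker.

```bash

python3 -m inch '-0.162 0.396 0 0 0 0;-0.162 0.396 0 0 0 0;-0.162 0.396 0 0 0 0;-0.162 0.396 0 0 0 0;-0.162 0.396 0 0 0 0;-0.162 0.396 0 0 0 0;-0.162 0.396 0 0 0 0;-0.162 0.396 0 0 0 0;-0.162 0.396 0 0 0 0;-0.162 0.396 0 0 0 0'
python3 - <<'E'
from h import *
c=eyes.calibration("wrist");p,d=eyes.snapshot("wrist");W=cloud("wrist",d,c).reshape(-1,3)
m=(np.hypot(W[:,0]-.6365,W[:,1]-.213)<.045);Q=W[m&(W[:,2]>.085)&(W[:,2]<.105)];print('rim',circ(Q),np.median(Q[:,2]));W2=W[(W[:,2]>.009)&(W[:,2]<.018)&(abs(W[:,0]-.523)<.06)&(abs(W[:,1]-.208)<.06)];print('tray',len(W2))
go(.6365,.2125,.061)
E
```

```text
t: 10.2
tool_pos: [0.6355, 0.2144, 0.1815]
tool_rot: [-0.001, 0.707, 0.708, -0.001]
force: [-1.0, 0.4, -0.7]
grip_width: 0.0949
grip_force: 0.0
rim (array([637.1, 210.9,  47.2]), 1099) 0.0954728645882405
tray 1532
[-0.0027  0.0014  0.1615] [-0.0012  0.0002  0.0012] t 10.25 rows 2.4 q [0.25 0.19 1.63 0.   1.32 0.24]
```

```bash

python3 -m inch '-0.003 0.001 0.06 0 0 0;-0.003 0.001 0.11 0 0 0;-0.003 0.001 0.15 0 0 0;-0.003 0.001 0.16 0 0 0;-0.003 0.001 0.16 0 0 0;-0.003 0.001 0.16 0 0 0'
python3 -m inch '0 0 0 0 0 0;0 0 0 0 0 0;0 0 0 0 0 0;0 0 0 0 0 0;0 0 0 0 0 0;0 0 0 0 0 0;0 0 0 0 0 0;0 0 0 0 0 0' -1
python3 -m inch '0 0 -0.05 0 0 0;0 0 -0.1 0 0 0;0 0 -0.15 0 0 0;0 0 -0.18 0 0 0;0 0 -0.18 0 0 0;0 0 -0.18 0 0 0;0 0 -0.18 0 0 0'
python3 - <<'E'
from h import *
c=eyes.calibration("wrist");p,d=eyes.snapshot("wrist");cv2.imwrite("pics/w4.png",p[:,:,::-1]);W=cloud("wrist",d,c).reshape(-1,3)
s=bot.state()['tool_pos'];print(s)
m=(np.hypot(W[:,0]-s[0],W[:,1]-s[1])<.04);Q=W[m&(abs(W[:,2]-s[2]-.034)<.012)];print('rim',circ(Q),np.percentile(Q[:,2],[5,50,95]));go(.3415,.3345,.2)
E
```

```text
t: 10.85
tool_pos: [0.639, 0.2124, 0.0654]
tool_rot: [0.001, 0.707, 0.708, 0.001]
force: [-0.8, 0.7, 0.9]
grip_width: 0.0951
grip_force: 0.0
t: 11.65
tool_pos: [0.6379, 0.2116, 0.063]
tool_rot: [-0.0, 0.707, 0.707, -0.0]
force: [-0.2, 0.3, -1.2]
grip_width: 0.0451
grip_force: 29.9
t: 12.35
tool_pos: [0.6366, 0.2113, 0.1951]
tool_rot: [-0.001, 0.707, 0.707, -0.002]
force: [0.1, 0.6, -1.7]
grip_width: 0.045
grip_force: 29.9
[0.63660747 0.21131152 0.19491804]
rim (array([637.5, 219.6,  65.5]), 3862) [0.21877643 0.22791636 0.23826814]
[ 0.1645 -0.3934 -0.0051] [-0.003   0.0007  0.0005] t 12.4 rows 6.4 q [0.24 0.18 1.62 0.   1.35 0.24]
```

View pics/w4.png

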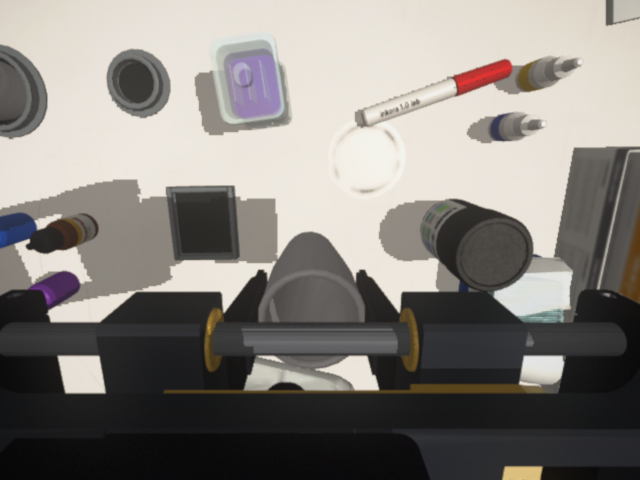

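Narrow beaker is held upright, rim near (313,315). Carrying it over the wide one.

```bash

python3 -m inch '0.164 -0.394 0 0 0 0;0.164 -0.394 0 0 0 0;0.164 -0.394 0 0 0 0;0.164 -0.394 0 0 0 0;0.164 -0.394 0 0 0 0;0.164 -0.394 0 0 0 0;0.164 -0.394 0 0 0 0;0.164 -0.394 0 0 0 0;0.164 -0.394 0 0 0 0;0.164 -0.394 0 0 0 0'
python3 - <<'E'
from h import *
p,d=eyes.snapshot("scene");go(.341,.334,.07)
E
```

```text
t: 13.4
tool_pos: [0.3431, 0.3339, 0.1975]
tool_rot: [0.0, 0.707, 0.707, -0.001]
force: [0.2, -0.4, -1.5]
grip_width: 0.0448
grip_force: 29.9
[ 0.0002 -0.0029  0.1702] [-0.0004  0.0005 -0.0005] t 13.45 rows 2.6 q [ 0.66 -0.25  2.04 -0.    1.36  0.66]
```

```bash

python3 -m inch '0 -0.002 0.06 0 0 0;0 -0.002 0.1 0 0 0;0 -0.002 0.13 0 0 0;0 -0.002 0.15 0 0 0;0 -0.002 0.162 0 0 0;0 -0.002 0.169 0 0 0;0 -0.002 0.172 0 0 0;0 -0.002 0.172 0 0 0;0 -0.002 0.172 0 0 0'
```

```text
t: 14.35
tool_pos: [0.3416, 0.3348, 0.07]
tool_rot: [0.0, 0.707, 0.707, 0.001]
force: [0.6, -1.1, -1.1]
grip_width: 0.045
grip_force: 29.9
```

```bash

python3 -m inch '0 0 0.001 0 0 0;0 0 0.001 0 0 0;0 0 0.001 0 0 0;0 0 0.001 0 0 0;0 0 0.001 0 0 0' 1
python3 -m inch '0 0 -0.06 0 0 0;0 0 -0.12 0 0 0;0 0 -0.18 0 0 0;0 0 -0.2 0 0 0;0 0 -0.2 0 0 0;0 0 -0.2 0 0 0'
python3 - <<'E'
from h import *
c=eyes.calibration("wrist");p,d=eyes.snapshot("wrist");W=cloud("wrist",d,c).reshape(-1,3)
m=(np.hypot(W[:,0]-.341,W[:,1]-.335)<.045);Q=W[m&(W[:,2]>.09)&(W[:,2]<.115)];print('rimN',circ(Q),np.percentile(Q[:,2],[5,50,95]));Q=W[m&(W[:,2]>.05)&(W[:,2]<.062)];print('rimW',circ(Q),np.median(Q[:,2]))
go(.59,.33,.2,7.5);go(.59,.33,.047,7.5)
E
```

```text
t: 14.85
tool_pos: [0.3409, 0.3345, 0.0684]
tool_rot: [0.0, 0.707, 0.707, 0.0]
force: [-0.2, -0.1, -0.2]
grip_width: 0.0793
grip_force: 0.0
t: 15.45
tool_pos: [0.3404, 0.334, 0.217]
tool_rot: [-0.0, 0.707, 0.707, -0.001]
force: [0.5, 0.1, -0.9]
grip_width: 0.0944
grip_force: 0.0
rimN (array([341.2, 334.2,  47.2]), 932) [0.09183843 0.10238464 0.10387273]
rimW (array([341.9, 333.1,  62. ]), 721) 0.05852676169057488
[-0.0051  0.3335  0.0202] [-0.0021  0.0014 -0.0829] t 15.5 rows 5.0 q [ 0.66 -0.27  2.02 -0.    1.4   0.66]
[-0.0046  0.3341  0.2242] [-0.0021  0.0014 -0.0829] t 15.5 rows 6.0 q [ 0.66 -0.27  2.02 -0.    1.4   0.66]
```

Nested home: the narrow rim is 44 mm above the wide rim. Now the jar.

```bash

python3 -m inch '-0.005 0.333 0 0 0 -0.083;-0.005 0.333 0 0 0 -0.083;-0.005 0.333 0 0 0 -0.083;-0.005 0.333 0 0 0 -0.083;-0.005 0.333 0 0 0 -0.083;-0.005 0.333 0 0 0 -0.083;-0.005 0.333 0 0 0 -0.083;-0.005 0.333 0 0 0 -0.083' 1
python3 - <<'E'
from h import *
c=eyes.calibration("wrist");p,d=eyes.snapshot("wrist");cv2.imwrite("pics/w5.png",p[:,:,::-1]);W=cloud("wrist",d,c)
Q=W.reshape(-1,3);Q=Q[(abs(Q[:,0]-.59)<.05)&(abs(Q[:,1]-.33)<.055)]
for lo,hi in((.085,.12),(.1,.12),(.05,.085)):
    q=Q[(Q[:,2]>lo)&(Q[:,2]<hi)];print(lo,rect(q))
go(.59,.329,.047,7.5)
E
```

```text
t: 16.3
tool_pos: [0.5891, 0.3307, 0.2165]
tool_rot: [-0.001, 0.659, 0.752, -0.002]
force: [-0.3, 0.4, -0.2]
grip_width: 0.095
grip_force: 0.0
0.085 (((591.4122314453125, 328.29498291015625), (47.099159240722656, 57.04335021972656), 7.390757083892822), 3544)
0.1 (((591.2518310546875, 328.6905212402344), (12.164444923400879, 14.701873779296875), 7.784276008605957), 255)
0.05 (((588.1776733398438, 353.7809143066406), (36.54500961303711, 4.615610122680664), 7.1556620597839355), 125)
[-0.0027  0.0013  0.2273] [-0.0011  0.0002  0.0007] t 16.35 rows 3.4 q [0.43 0.18 1.58 0.   1.38 0.3 ]
```

View pics/w5.png

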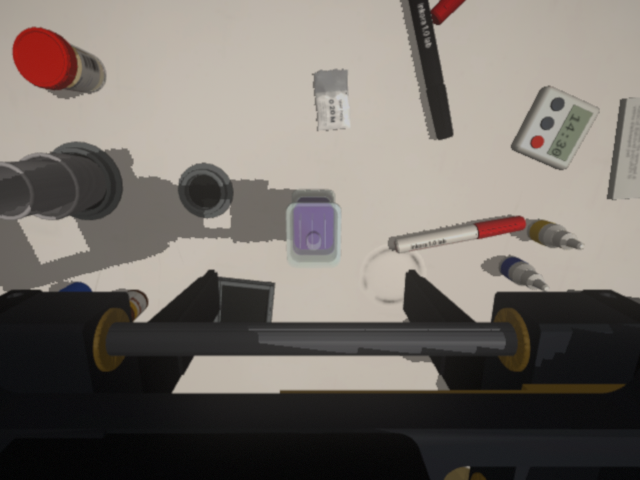

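Jar is square to the fingers at (314,231) in the wrist view. The wrist fit matches the top view: (591,328), 7.4°, 47 x 57 mm.

```bash

python3 -m inch '-0.003 0.002 0.06 0 0 0;-0.003 0.002 0.11 0 0 0;-0.003 0.002 0.16 0 0 0;-0.003 0.002 0.2 0 0 0;-0.003 0.002 0.22 0 0 0;-0.003 0.002 0.225 0 0 0;-0.003 0.002 0.225 0 0 0;-0.003 0.002 0.225 0 0 0'
python3 -m inch '0 0 0 0 0 0;0 0 0 0 0 0;0 0 0 0 0 0;0 0 0 0 0 0;0 0 0 0 0 0;0 0 0 0 0 0;0 0 0 0 0 0;0 0 0 0 0 0' -1
python3 -m inch '0 0 -0.03 0 0 0;0 0 -0.07 0 0 0;0 0 -0.1 0 0 0;0 0 -0.12 0 0 0;0 0 -0.12 0 0 0;0 0 -0.12 0 0 0;0 0 -0.12 0 0 0'
python3 - <<'E'
from h import *
c=eyes.calibration("wrist");p,d=eyes.snapshot("wrist");cv2.imwrite("pics/w6.png",p[:,:,::-1])
go(.5245,.2078,.137,1)
E
```

```text
t: 17.15
tool_pos: [0.5937, 0.3296, 0.0523]
tool_rot: [0.001, 0.659, 0.752, 0.002]
force: [0.8, 0.7, 0.3]
grip_width: 0.0952
grip_force: 0.0
t: 17.95
tool_pos: [0.5924, 0.3288, 0.0495]
tool_rot: [-0.0, 0.659, 0.752, -0.0]
force: [-0.1, 0.7, -0.7]
grip_width: 0.046
grip_force: 30.0
t: 18.65
tool_pos: [0.5913, 0.3283, 0.1374]
tool_rot: [-0.001, 0.659, 0.752, -0.002]
force: [0.1, 0.3, -0.7]
grip_width: 0.046
grip_force: 30.0
[-0.1476 -0.1094  0.001 ] [-0.0021  0.0008  0.0724] t 18.7 rows 2.8 q [ 0.43  0.24  1.65 -0.    1.25  0.3 ]
```

View pics/w6.png

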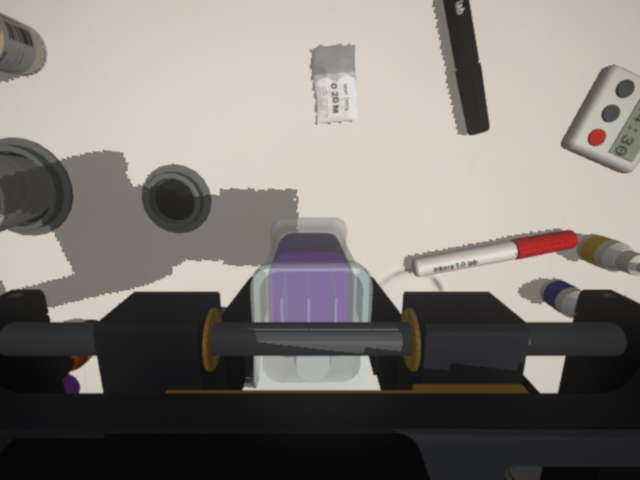

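Jar held squarely by body/lid, foot edge visible at (310,222). Moving over the tray.

```bash

python3 -m inch '-0.148 -0.109 0 0 0 0.072;-0.148 -0.109 0 0 0 0.072;-0.148 -0.109 0 0 0 0.072;-0.148 -0.109 0 0 0 0.072;-0.148 -0.109 0 0 0 0.072;-0.148 -0.109 0 0 0 0.072;-0.148 -0.109 0 0 0 0.072;-0.148 -0.109 0 0 0 0.072'
python3 - <<'E'
from h import *
p,d=eyes.snapshot("top");cv2.imwrite("pics/t6.png",cv2.resize(p[140:280,290:460,::-1],None,fx=4,fy=4))
p,d=eyes.snapshot("scene");cv2.imwrite("pics/s6.png",cv2.resize(p[130:300,250:450,::-1],None,fx=3.5,fy=3.5))
go(.5245,.2073,.0545,1)
E
```

```text
t: 19.5
tool_pos: [0.5263, 0.2089, 0.1396]
tool_rot: [-0.0, 0.7, 0.714, -0.0]
force: [0.5, 0.1, -2.5]
grip_width: 0.0459
grip_force: 30.0
[-0.0018 -0.0022  0.1134] [-0.0001  0.      0.0009] t 19.6 rows 1.7 q [ 0.28 -0.    1.91  0.    1.23  0.26]
```

View pics/s6.png

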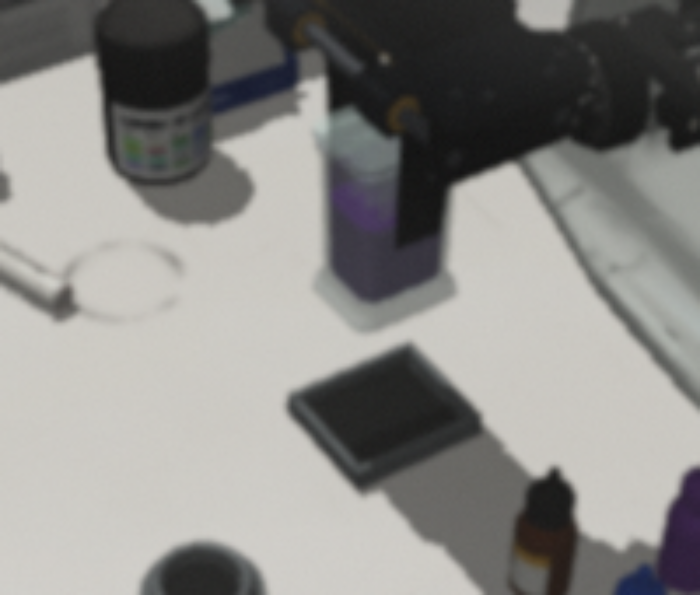

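The jar hangs upright and square above the tray, its foot at (385,300) and the tray at (385,415). Lowering.

```bash

python3 -m inch '-0.001 -0.002 0.04 0 0 0;-0.001 -0.002 0.07 0 0 0;-0.001 -0.002 0.09 0 0 0;-0.001 -0.002 0.1 0 0 0;-0.001 -0.002 0.107 0 0 0;-0.001 -0.002 0.112 0 0 0;-0.001 -0.002 0.114 0 0 0;-0.001 -0.002 0.114 0 0 0;-0.001 -0.002 0.114 0 0 0'
python3 - <<'E'
from h import *
p,d=eyes.snapshot("scene");cv2.imwrite("pics/s7.png",cv2.resize(p[150:300,270:430,::-1],None,fx=4,fy=4));go(.5245,.2073,.0545,1)
E
```

```text
t: 20.5
tool_pos: [0.5249, 0.2075, 0.0548]
tool_rot: [0.0, 0.701, 0.713, 0.001]
force: [0.6, 0.8, -0.9]
grip_width: 0.0461
grip_force: 30.0
[-0.0002 -0.0005  0.0004] [ 0.0007 -0.0002  0.0004] t 20.55 rows 0.0 q [0.28 0.09 1.97 0.   1.08 0.26]
```

View pics/s7.png

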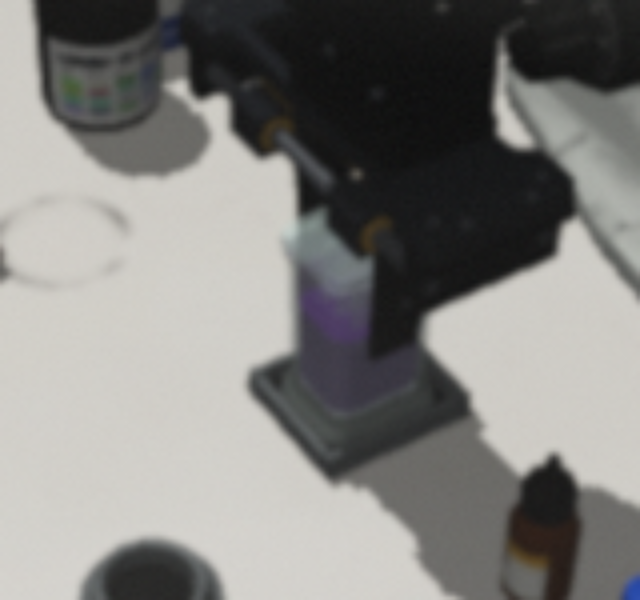

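The jar's foot is inside the tray walls, centred at about (360,400). Releasing.

```bash

python3 -m inch '0 0 0 0 0 0;0 0 0 0 0 0;0 0 0 0 0 0;0 0 0 0 0 0;0 0 0 0 0 0;0 0 0 0 0 0' 1
python3 -m inch '0 0 -0.06 0 0 0;0 0 -0.12 0 0 0;0 0 -0.18 0 0 0;0 0 -0.22 0 0 0;0 0 -0.22 0 0 0;0 0 -0.22 0 0 0;0 0 -0.22 0 0 0'
python3 - <<'E'
from h import *
c=eyes.calibration("wrist");p,d=eyes.snapshot("wrist");W=cloud("wrist",d,c).reshape(-1,3)
Q=W[(abs(W[:,0]-.525)<.05)&(abs(W[:,1]-.207)<.055)]
for lo,hi in((.094,.125),(.108,.125),(.009,.018)):
    q=Q[(Q[:,2]>lo)&(Q[:,2]<hi)];print(lo,rect(q),np.percentile(q[:,2],[5,50,95]))
go(.3985,.203,.16,0)
E
```

```text
t: 21.15
tool_pos: [0.5245, 0.2074, 0.0542]
tool_rot: [0.0, 0.701, 0.713, 0.0]
force: [-0.1, 0.1, -0.5]
grip_width: 0.0888
grip_force: 0.0
t: 21.85
tool_pos: [0.5235, 0.207, 0.2172]
tool_rot: [-0.001, 0.701, 0.713, -0.001]
force: [-0.7, -0.1, -0.7]
grip_width: 0.0948
grip_force: 0.0
0.094 (((523.9532470703125, 207.39100646972656), (46.94171142578125, 56.951419830322266), 0.5747851133346558), 3646) [0.09877145 0.10084754 0.11684835]
0.108 (((523.8641967773438, 207.5338592529297), (11.956002235412598, 14.293596267700195), 1.2345612049102783), 256) [0.11408225 0.11731215 0.1185306 ]
0.009 (((525.8544921875, 205.87428283691406), (66.14360809326172, 74.84788513183594), 0.9722207188606262), 972) [0.0107142  0.0132765  0.01636723]
[-0.0023 -0.1662  0.0763] [-0.0023  0.0006  0.0115] t 21.9 rows 2.7 q [ 0.28 -0.07  1.84  0.    1.37  0.26]
```

Jar is seated: square within 1°, about 2 mm off centre, top at 117 mm. Now the oil bottle, with a narrow opening so the blue neighbour is not touched.

```bash

python3 -m inch '-0.002 -0.166 0 0 0 0.011;-0.002 -0.166 0 0 0 0.011;-0.002 -0.166 0.04 0 0 0.011;-0.002 -0.166 0.04 0 0 0.011;-0.002 -0.166 0.04 0 0 0.011;-0.002 -0.166 0.04 0 0 0.011;-0.002 -0.166 0.04 0 0 0.011' 0.2
python3 - <<'E'
from h import *
c=eyes.calibration("wrist");p,d=eyes.snapshot("wrist");cv2.imwrite("pics/w8.png",p[:,:,::-1]);W=cloud("wrist",d,c).reshape(-1,3)
Q=W[(np.hypot(W[:,0]-.398,W[:,1]-.203)<.035)&(W[:,2]>.03)&(W[:,2]<.1)];print(circ(Q),np.percentile(Q[:,2],[50,98]))
q=Q[Q[:,2]>.06];print(circ(q))
go(.3985,.203,.027,0)
E
```

```text
t: 22.6
tool_pos: [0.4018, 0.2039, 0.1907]
tool_rot: [0.0, 0.707, 0.707, 0.001]
force: [-0.3, -0.1, 0.3]
grip_width: 0.0575
grip_force: 0.0
(array([399.2, 200.8,  29.4]), 856) [0.06357347 0.07848754]
(array([398.6, 200.6,  22.2]), 495)
[-0.0013 -0.0046  0.2181] [ 0.0012 -0.0004  0.0001] t 22.65 rows 3.3 q [ 0.35 -0.32  2.11 -0.    1.36  0.35]
```

View pics/w8.png

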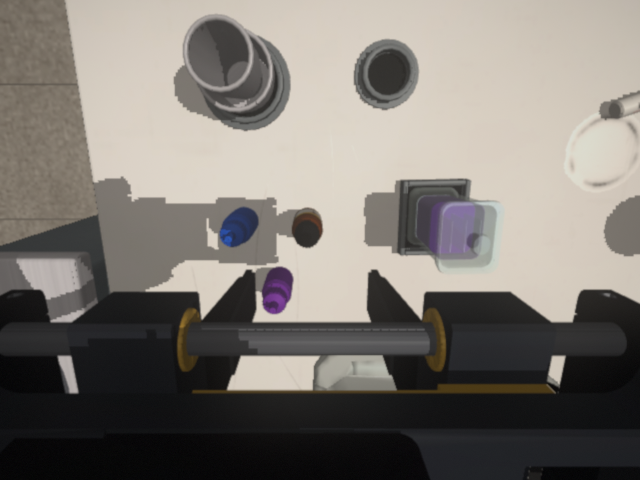

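Brown bottle sits at (307,228) between the finger lines. Blue (240,227) and purple (278,288) are clear of them. Descending.

```bash

python3 -m inch '-0.003 -0.003 0.06 0 0 0;-0.003 -0.003 0.11 0 0 0;-0.003 -0.003 0.16 0 0 0;-0.003 -0.003 0.19 0 0 0;-0.003 -0.003 0.21 0 0 0;-0.003 -0.003 0.216 0 0 0;-0.003 -0.003 0.216 0 0 0;-0.003 -0.003 0.216 0 0 0'
python3 -m inch '0 0 0 0 0 0;0 0 0 0 0 0;0 0 0 0 0 0;0 0 0 0 0 0;0 0 0 0 0 0;0 0 0 0 0 0;0 0 0 0 0 0;0 0 0 0 0 0' -1
python3 -m inch '0 0 -0.03 0 0 0;0 0 -0.07 0 0 0;0 0 -0.11 0 0 0;0 0 -0.15 0 0 0;0 0 -0.16 0 0 0;0 0 -0.16 0 0 0;0 0 -0.16 0 0 0'
python3 - <<'E'
from h import *
go(.472,.341,.147,0)
E
```

```text
t: 23.45
tool_pos: [0.399, 0.2017, 0.0284]
tool_rot: [0.0, 0.707, 0.707, 0.001]
force: [-0.2, 0.6, -0.0]
grip_width: 0.0565
grip_force: 0.0
t: 24.25
tool_pos: [0.3979, 0.2014, 0.0274]
tool_rot: [0.0, 0.707, 0.707, 0.0]
force: [-0.9, -0.1, 2.9]
grip_width: 0.0285
grip_force: 30.0
t: 24.95
tool_pos: [0.3967, 0.201, 0.1453]
tool_rot: [-0.001, 0.707, 0.707, -0.001]
force: [-0.5, -0.2, -1.5]
grip_width: 0.0286
grip_force: 30.0
[ 0.1866  0.1005 -0.0027] [-0.0016  0.0006  0.0005] t 24.95 rows 3.2 q [ 0.35 -0.3   2.16 -0.    1.28  0.35]
```

```bash

python3 -m inch '0.187 0.1 0 0 0 0;0.187 0.1 0 0 0 0;0.187 0.1 0 0 0 0;0.187 0.1 0 0 0 0;0.187 0.1 0 0 0 0;0.187 0.1 0 0 0 0;0.187 0.1 0 0 0 0;0.187 0.1 0 0 0 0'
python3 - <<'E'
from h import *
c=eyes.calibration("wrist");p,d=eyes.snapshot("wrist");cv2.imwrite("pics/w9.png",p[:,:,::-1])
p,d=eyes.snapshot("scene");cv2.imwrite("pics/s9.png",cv2.resize(p[180:330,230:400,::-1],None,fx=4,fy=4))
go(.472,.341,.03,0)
E
```

```text
t: 25.75
tool_pos: [0.4722, 0.3405, 0.1472]
tool_rot: [0.0, 0.707, 0.707, -0.0]
force: [0.2, 0.1, 0.0]
grip_width: 0.0286
grip_force: 30.0
[ 1.000e-04 -7.000e-04  1.567e-01] [ 0.0003 -0.0002 -0.0001] t 25.85 rows 2.4 q [ 0.53  0.03  1.87 -0.    1.25  0.53]
```

View pics/s9.png

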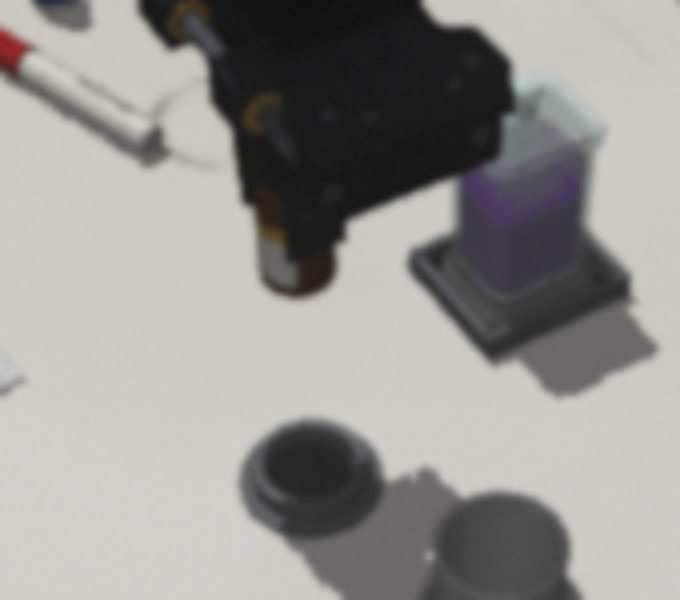

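The bottle hangs upright at (297,255) over the small ring at (312,475), and the jar stands square in its tray. Lowering the bottle.

```bash

python3 -m inch '0 0 0.05 0 0 0;0 0 0.09 0 0 0;0 0 0.12 0 0 0;0 0 0.14 0 0 0;0 0 0.149 0 0 0;0 0 0.154 0 0 0;0 0 0.156 0 0 0;0 0 0.156 0 0 0;0 0 0.156 0 0 0'
python3 -m inch '0 0 0.001 0 0 0;0 0 0.001 0 0 0;0 0 0.001 0 0 0;0 0 0.001 0 0 0;0 0 0.001 0 0 0' 0.2
python3 -m inch '0 0 -0.06 0 0 0;0 0 -0.12 0 0 0;0 0 -0.18 0 0 0;0 0 -0.23 0 0 0;0 0 -0.23 0 0 0;0 0 -0.23 0 0 0;0 0 -0.23 0 0 0'
python3 - <<'E'
from h import *
c=eyes.calibration("wrist");p,d=eyes.snapshot("wrist");W=cloud("wrist",d,c).reshape(-1,3)
r=np.hypot(W[:,0]-.472,W[:,1]-.341)
for lo,hi in((.03,.1),(.064,.1),(.009,.018)):
    q=W[(r<.035)&(W[:,2]>lo)&(W[:,2]<hi)];print(lo,circ(q),np.percentile(q[:,2],[50,98]))
p,d=eyes.snapshot("top");cv2.imwrite("pics/t10.png",p[:,:,::-1]);print(bot.state()['tool_pos'])
E
```

```text
t: 26.75
tool_pos: [0.4733, 0.3421, 0.0313]
tool_rot: [0.0, 0.707, 0.707, 0.001]
force: [0.5, 0.0, -0.4]
grip_width: 0.0282
grip_force: 30.0
t: 27.25
tool_pos: [0.4726, 0.3417, 0.0295]
tool_rot: [0.0, 0.707, 0.707, 0.0]
force: [-0.3, -0.5, -0.6]
grip_width: 0.0564
grip_force: 0.0
t: 27.95
tool_pos: [0.4717, 0.3411, 0.1999]
tool_rot: [-0.0, 0.707, 0.707, -0.002]
force: [0.0, 0.5, -0.2]
grip_width: 0.0568
grip_force: 0.0
0.03 (array([474.3, 341.5,  29. ]), 842) [0.06644034 0.08124674]
0.064 (array([474.2, 341.1,  22.4]), 475) [0.06809729 0.08152487]
0.009 (array([472.7, 339.5,  48.1]), 565) [0.01298075 0.01581753]
[0.47154634 0.34099926 0.19938017]
```

View pics/t10.png

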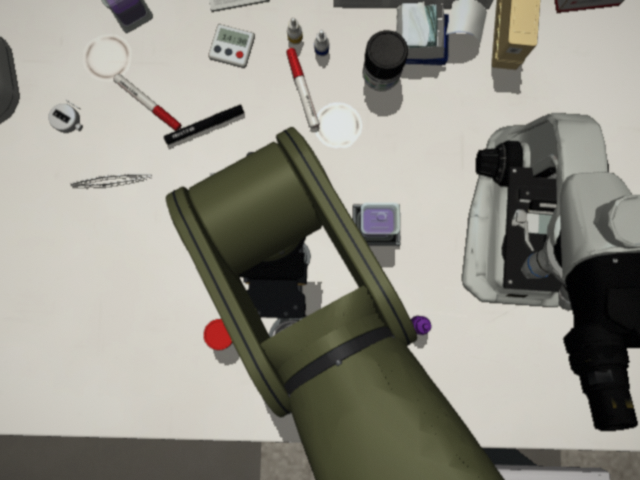

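The bottle is seated, top at 81 mm and about 2 mm off centre. In the top view the jar stands in its tray at (378,222) and the arm is clear. I'll check the beakers once more, then hand in.

```bash
python3 - <<'E'
from h import *
p,d=eyes.snapshot("scene");W=cloud("scene",d).reshape(-1,3);r=np.hypot(W[:,0]-.341,W[:,1]-.334)
q=W[(r<.045)&(W[:,2]>.09)&(W[:,2]<.115)];k=circ(q);print(k,np.percentile(q[:,2],[50,95]))
if len(q)>20 and np.hypot(k[0][0]-341,k[0][1]-334)<8: print(bot.sign_off())
E
```

```text
(array([340.5, 333.7,  48.7]), 537) [0.09988431 0.10483876]
the job is handed in; nothing more can be done
None
```

I handed the job in at about 28 s of robot time; no verdict came back. By my last camera measurements, the wide beaker is in the large ring with the narrow one nested fully down in it, the jar is square in its tray, and the oil bottle is in the small ring, each about 2 mm or less off centre; I did not re-measure the cup and sachet, but the gripper never worked close to them.

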